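# Fetch a router bit from a touch-latch cupboard

## Task

Fetch the blue router bit from the little bit cupboard: press its flush drop-front near the top until the touch latch clicks, without forcing it, then catch the flap as it springs out and let it down gently until its stay holds it open. Stand the blue bit, cutter down, on the plywood offcut, setting it down rather than dropping it, and then push the flap shut until the latch holds it flush again. Leave the red bit standing where it is and the other things undisturbed.

Things in the scene. Friction and masses are not known exactly. Their poses are not given: they have to be found in the camera images.
- bit_cupboard: Fixed plywood bench cupboard, standing at a slant (its front faces the robot's near right), 330 wide (y) x 130 deep (x) x 207 high. Origin: on the bench under the middle of its front; x runs into the cupboard, y to its left, z up. Its front, the plane x = 0, is filled by an inset drop flap between 15 mm sides, below a 15 mm roof (underside z = 192) whose front edge is flush with the flap, so only tilted fingertips can press it in.
- cupboard_floor (a point): Point on the cupboard's cork floor, 32 mm above the bench, 45 mm behind the front plane, in the middle. Inside it is 300 wide, 160 high, 109 deep behind the flap; a black latch casing hangs under the roof (x 22 to 70, y -30 to 28) down to z = 172. Because of the roof, things inside can be reached only with the tool leaning 35 to 50 degrees from vertical, fingertips pointing into the cupboard.
- flap (a joint): Angle of the drop flap, rad. 0: shut, latched, face flush. It grows as the top comes out towards the robot, to 1.08, where a brass quadrant stay holds it open (it then slopes 28 degrees above level). Negative when pressed in; hard stop at -0.049. Left alone once unlatched it springs out to about 0.22 and falls open from there by its own weight, with a bang, unless something holds it back.
- flap_hinge (a point): Middle of the hinge line of the drop flap, a wooden panel 296 wide, 156 high, 13 thick, 0.30 kg, no handle. It lies 3 mm in front of the cupboard's front plane and 31 mm above the bench. Shut, its axes are those of the cupboard; they turn with it about the hinge line (y). In its frame the outer face is the plane x = 3 mm, the inner face x = 16 mm, the top edge z = 159 mm.
- flap_top (a point): Middle of the flap's top edge, on its outer face, 159 mm from the hinge line. To unlatch, press the face inwards, best about 40 mm below this edge: 7 to 9 N take it to the hard stop, about 6 mm in there; it clicks at about -0.035 rad and comes free as it is let back out. To shut it, bring it up and press it to the hard stop again (9 N), then let go: it stays shut; not pressed far enough, it springs out again.
- strike_pin (a point): Steel strike pin of the touch latch, 37 mm behind the flap's inner face, 12 mm below its top edge, in the middle; it swings out with the flap. A sprung ejector plunger low on the cupboard's right side pushes the flap out with a force worth 5 N at its top edge, falling to 1 N at 0.22 rad.
- blue_bit: Router bit with a blue cutter (37 x 27 x 16 mm, at the bottom) and an upright round steel shank 12.7 mm thick from 16 to 52 mm height. 0.11 kg. Loose, standing on its cutter on the cupboard's floor, hidden by the flap at first, about 43 mm behind the cupboard's front plane, about 42 mm left or right of its middle. Origin: centre of its underside; z along the shank.
- red_bit: Router bit with a red cutter (30 x 22 x 26 mm) and an upright 12.7 mm shank up to 62 mm height, standing in the cupboard in the other place. Loose; stays there. Origin: centre of its underside.
- ply_offcut: Flat piece of plywood 65 x 160 x 18 mm lying loose on the bench, near right of the robot's view. Origin: centre of its underside; y along its length; its top is 18 mm above it.
- setup_gauge: Brass bar 12 x 90 x 13 mm lying at the back of the cupboard. Loose; stays there.
- tape_measure: Red and black tape measure, 35 x 80 x 68 mm, standing loose on the cupboard's roof. Stays there.
- star_knob: Black star knob with its stud up, 42 x 40 x 56 mm, loose on the bench to the right of the cupboard. Stays there.
- collet_nut: Steel collet nut, 27 x 31 x 38 mm, loose on the bench to the left of the cupboard. Stays there.

How it is judged:
By the outcome, as a careful person would: the job done as asked, in the order asked, and still so for the second after the job is handed in, with the robot touching nothing.
It also fails if it takes over 70 s, if anything falls off the work surface, if the arm or the gripper's body presses on something with over 40 N, if the wrist force passes 120 N, or if a joint passes its speed limit or range.

## Robot

A 6-joint arm with a two-finger parallel gripper is mounted at the origin on a cart in front of the work surface, level with it; the furniture and walls round the work are solid. World frame = base frame: x ahead of the robot, y to its left, z up, the work surface at z = 0. Lengths are in m, angles in degrees, forces in N, time in s.
With the tool pointing down it reaches from about 0.375 to 0.9 m from the base axis. Payload 3.1 kg.
Tool frame: the origin (TCP) lies at the very end of the fingers, on their centre line; the grasp point (between the pads) lies 19 mm behind it; z points along the fingers, y is the line along which they close (so a half turn about z gives the same grasp; the last joint's range is limited). The gripper opens to 87 mm and grips with 3 to 60 N. Pads are 19 mm wide; open, the fingers measure 117 mm over their backs; the gripper's body (75 mm by 190 mm) begins 51 mm behind the grasp point.
Start: joints at [54.23, 30.224, 82.088, -0, 67.689, -10.227], TCP at [0.269, 0.564, 0.223] pointing down, gripper open.
Joint ranges: [-176.69, 176.69], [-43.24, 126.21], [12.49, 139.97], [-82, 262], [0, 151.66], [-163.58, 163.58]. Speed limits (degrees/s): [159.86, 159.86, 180, 180, 180, 180].

## Interface

Orientations are given as a 3x3 rotation matrix whose columns are the frame's x, y, z axes.
In Python, from rig import readout, cams, bot gives the robot as it stands.
- The arm moves only by the shell command python3 -m inch 'ROWS'. ROWS is JSON, a list of rows, each a list of 5 numbers: the shift along the world's x, y, z in cm, then the turn about the world's z in degrees, then the finger opening in cm, from 0 to 8.7. In form: [[dx, dy, dz, twist, fingers], ...]. A call has 1 to 10 rows; each row is the pose to reach, as a shift and turn from the pose commanded when the call began; what a row does not reach only later rows make up. A row lasts 1/12 s, in which the tool goes at most 41.7 mm and 7.16 degrees, less where a joint would pass 70% of its speed; a pose out of reach is approached as far as the arm can. A call with a gripper value outside its range is refused whole. The fingers move at their own pace and stop on an object; the grip force is fixed at half the most. Time passes only in rows, so rows that repeat a pose let the fingers close. It gives the time, the measured TCP pose, the force, the opening and the grip force at its end, in the units of the state.
- readout.read_state(): the state, without advancing time (a new reading comes with each control period).
- cams.capture(name): name is "side" or "top"; returns a dict with "image" (420x560x3 uint8, blue, green, red), "intrinsics" (3x3 intrinsics, pixels), "xyz" and "rotation" of the camera in the world. Camera axes: x right, y down, z forward; pixel columns grow to the right and rows downward; lengths in m; the calibration is good to about 2 mm. A picture is of the moment at which its call begins. There is no depth.
- bot.hand_in(): hands the job in; it is judged then, once.
The state is a dict: "time_s": time; "joint_positions": joint angles; "qvel": joint speeds; "tau": joint torques, N m; "position": TCP position; "tcp_rot": TCP orientation; "force": force on the tool from outside, world axes, zero at the start; "moment": the same for the moment, N m; "opening": opening from 0.0 (shut) to 1.0 (fully open); "grasp_force": force on a finger pad.
Only numpy, scipy, OpenCV 4.12 (cv2) and the standard library are available. Lean on these libraries where they do the work, as an engineer would, in place of code of your own. Each camera call takes 0.05 s, during which the arm holds its last target. There are 200 camera calls.

## Working session

There is one attempt and no reset: what is moved stays moved. The work goes in short steps, Python scripts to look and compute and a shell command to move; the robot and the scene stay as the last step left them, time stands still between calls to the robot, and variables do not carry over. Pictures are saved under pics/ and viewed, at most 12 in all, crops included, and the job is handed in when it is done.

```bash
ls; mkdir -p pics; python3 - <<'E'
from rig import readout,cams,bot
import cv2,numpy as np
s=readout.read_state();print({k:np.round(v,3).tolist() for k,v in s.items()})
for n in("side","top"):
    c=cams.capture(n);cv2.imwrite(f"pics/{n}0.png",c["image"]);print(n,c["intrinsics"],c["xyz"],c["rotation"])
E
python3 -m inch --help | head -40
```

```text
pics
{'time_s': 0.0, 'joint_positions': [54.229, 30.277, 82.158, -0.002, 67.687, -10.228], 'qvel': [-0.083, 0.047, -0.032, -0.082, 0.016, -0.143], 'tau': [0.0, -44.004, -17.659, 0.063, 0.058, -0.0], 'position': [0.269, 0.563, 0.222], 'tcp_rot': [[-0.902, 0.431, -0.001], [0.431, 0.902, -0.002], [0.0, -0.002, -1.0]], 'force': [-1.699, 0.644, 0.288], 'moment': [-0.021, -0.045, -0.022], 'grasp_force': 0.0, 'opening': 1.001}
side [[543.94472612   0.         273.22128669]
 [  0.         543.94472612 208.15692395]
 [  0.           0.           1.        ]] [-0.21067371 -1.05403622  0.77580407] [[ 0.78411358 -0.27979783  0.55396667]
 [-0.62035843 -0.3275795   0.71263391]
 [-0.0179253  -0.90244382 -0.43043448]]
top [[380.27259167   0.         277.07405475]
 [  0.         380.27259167 218.14474466]
 [  0.           0.           1.        ]] [ 0.05780415 -0.05317749  1.08221187] [[ 0.13192706 -0.86805705  0.47861489]
 [-0.99125393 -0.11713724  0.0607825 ]
 [ 0.00330095 -0.48244775 -0.87591853]]invalid input: not JSON, or not a number
```

View pics/side0.png

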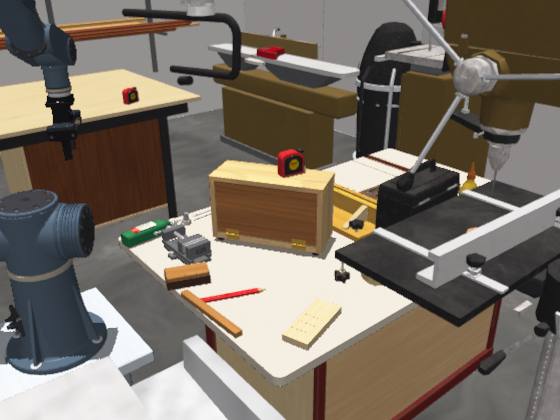

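View pics/top0.png

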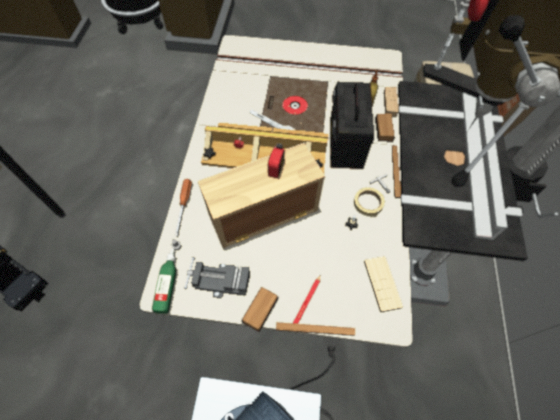

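```bash
python3 - <<'E'
import cv2,numpy as np
S=cv2.imread("pics/side0.png");T=cv2.imread("pics/top0.png")
out=np.zeros((600,800,3),np.uint8)
def put(I,x,y,w,h,ox,oy,k):
    c=cv2.resize(I[y:y+h,x:x+w],None,fx=k,fy=k,interpolation=cv2.INTER_CUBIC);out[oy:oy+c.shape[0],ox:ox+c.shape[1]]=c
put(S,205,155,135,100,0,0,3);put(T,196,140,131,108,407,0,3)
put(S,280,295,66,55,0,330,4);put(T,360,250,46,66,407,330,4)
cv2.imwrite("pics/crop0.png",out)
E
python3 -m inch '[[0,0,1,0,8.7]]'
```

```text
time_s: 0.18
position: [0.2684, 0.5623, 0.2302]
tcp_rot: [[-0.902, 0.431, -0.004], [0.431, 0.902, -0.005], [0.001, -0.006, -1.0]]
force: [-0.1, 0.7, -0.4]
opening: 1.0
grasp_force: 0.0
```

View pics/crop0.png

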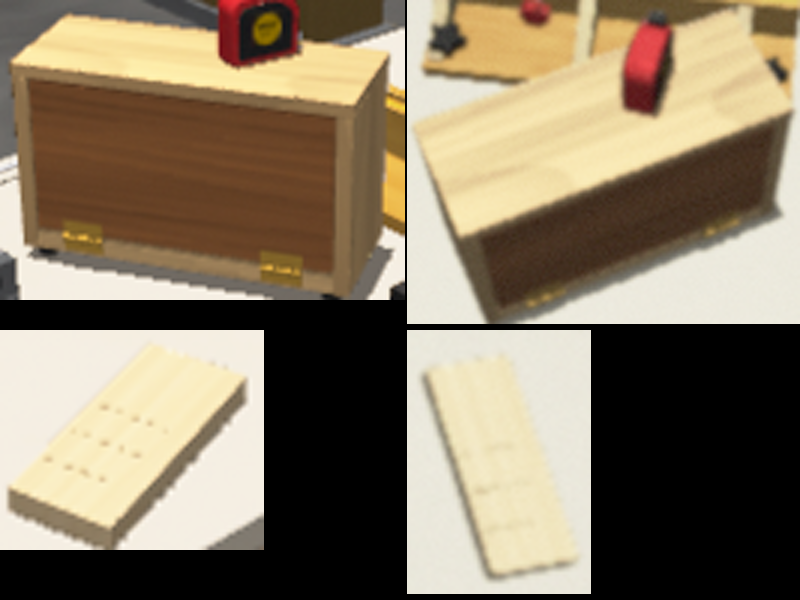

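```bash
cat > h.py <<'E'
import numpy as np, json
from scipy.optimize import least_squares
K={"side":np.array([[543.945,0,273.221],[0,543.945,208.157],[0,0,1]]),"top":np.array([[380.2726,0,277.074],[0,380.2726,218.145],[0,0,1]])}
P={"side":np.array([-0.21067371,-1.05403622,0.77580407]),"top":np.array([0.05780415,-0.05317749,1.08221187])}
R={"side":np.array([[0.78411358,-0.27979783,0.55396667],[-0.62035843,-0.3275795,0.71263391],[-0.0179253,-0.90244382,-0.43043448]]),
"top":np.array([[0.13192706,-0.86805705,0.47861489],[-0.99125393,-0.11713724,0.0607825],[0.00330095,-0.48244775,-0.87591853]])}
def proj(n,X):
    p=(np.atleast_2d(X)-P[n])@R[n]@K[n].T; return p[:,:2]/p[:,2:]
def Rz(a): c,s=np.cos(a),np.sin(a); return np.array([[c,-s,0],[s,c,0],[0,0,1]])
def fit(L,obs,x0,verbose=True):
    def f(p): return np.concatenate([(proj(n,(L@Rz(p[2]).T)+[p[0],p[1],0])-o).ravel() for n,o in obs.items()])
    r=least_squares(f,x0); 
    if verbose: print(np.round(r.x,4),"yaw deg",np.degrees(r.x[2]).round(2),"res",np.round(r.fun,1))
    return r.x
def ray(n,uv,z):
    d=R[n]@np.linalg.inv(K[n])@np.array([*uv,1.]); return P[n]+d*(z-P[n][2])/d[2]
E
python3 - <<'E'
from h import *
L=np.array([[0,.165,.207],[0,-.165,.207],[.13,-.165,.207],[.13,.165,.207]])
c=fit(L,{"side":np.array([[209.7,177],[323,189.7],[334.3,173.7],[227.7,160]]),"top":np.array([[215,218.7],[324.3,176.7],[307,143.3],[198.3,182.3]])},[.6,0,0.4])
L=np.array([[-.0325,.08,.018],[-.0325,-.08,.018],[.0325,-.08,.018],[.0325,.08,.018]])
for a in(1.4,-1.4,):
  fit(L,{"side":np.array([[318,298.8],[282,335],[308.3,345],[341.8,307]]),"top":np.array([[364.5,260.5],[380.8,311.8],[402.8,307.5],[385.3,256.5]])},[.5,-.3,0.2])
  break
E
```

```text
[0.5994 0.0289 0.5551] yaw deg 31.81 res [-1.6 -1.  -0.2  0.6  0.6 -1.2 -0.4  0.3 -0.1  0.   2.  -0.2 -1.3  0.1
  0.7 -1.1]
[ 0.4678 -0.3174 -1.2502] yaw deg -71.63 res [-0.8 -0.5 -0.7 -0.4 -1.1  0.  -0.2 -0.2  0.6 -1.   1.2 -0.4  1.1 -0.4
  0.4 -0.6]
```

```bash
python3 -m inch '[[0,0,5,0,0],[0,0,10,0,0],[0,0,15,0,0],[0,0,20,0,0],[0,0,25,0,0],[0,0,30,0,0],[0,0,35,0,0],[0,0,38,0,0],[0,0,38,0,0],[0,0,38,0,0]]'; python3 -c "
from rig import readout;print(readout.read_state()['joint_positions'])"
```

```text
time_s: 1.02
position: [0.2694, 0.5639, 0.6225]
tcp_rot: [[-0.902, 0.431, 0.01], [0.431, 0.902, 0.014], [-0.003, 0.016, -1.0]]
force: [-0.0, -0.8, 1.4]
opening: 0.325
grasp_force: 0.0
[ 5.42358091e+01  2.15743411e+01  3.69988466e+01  2.81261046e-03
  1.20474049e+02 -1.02269621e+01]
```

```bash
python3 -m inch '[[1.7,3.6,0,0,0],[3.4,7.2,0,0,0],[5.1,10.8,0,0,0],[6.8,14.4,0,0,0],[8.5,18,0,0,0],[10.2,21.6,0,0,0],[12,25,0,0,0],[14,29,0,0,0],[16,33,0,0,0],[16,33,0,0,0]]'; python3 -c "
from rig import readout;print(readout.read_state()['joint_positions'])"
```

```text
time_s: 1.85
position: [0.3472, 0.7248, 0.5289]
tcp_rot: [[-0.902, 0.431, 0.013], [0.431, 0.902, 0.026], [-0.0, 0.029, -1.0]]
force: [0.1, 0.7, 0.1]
opening: 0.007
grasp_force: 0.0
[ 56.38615196  42.84517737  12.49405455   0.25268373 122.99953374
  -7.92575818]
```

```bash
python3 -m inch '[[0,0,0,0,0],[0,0,0,0,0],[0,0,0,0,0],[0,0,0,0,0],[0,0,0,0,0],[0,0,0,0,0],[0,0,0,0,0],[0,0,0,0,0]]'; python3 -m inch '[[0,0,-8,0,0],[0,0,-8,0,0],[0,0,-8,0,0]]'; python3 -c "
from rig import readout;print(readout.read_state()['joint_positions'])"
```

```text
time_s: 2.52
position: [0.3469, 0.7244, 0.5289]
tcp_rot: [[-0.902, 0.431, 0.012], [0.431, 0.902, 0.025], [-0.0, 0.028, -1.0]]
force: [0.9, 0.4, 0.1]
opening: 0.004
grasp_force: 0.0
time_s: 2.77
position: [0.3424, 0.7178, 0.4314]
tcp_rot: [[-0.902, 0.431, -0.008], [0.431, 0.902, -0.006], [0.005, -0.009, -1.0]]
force: [-0.5, -0.3, -7.0]
opening: 0.006
grasp_force: 0.0
[ 56.39463325  40.57222643  30.93645087   0.22154295 109.01886022
  -7.99710316]
```

```bash
python3 -m inch '[[0,0,0,0,0],[0,0,0,0,0],[0,0,0,0,0],[0,0,0,0,0],[0,0,0,0,0],[0,0,0,0,0]]';  python3 -c "
from rig import readout;print(readout.read_state()['joint_positions'])"; python3 -m inch '[[0,0,10,0,0],[0,0,20,0,0],[4,8,20,0,0],[8,16,20,0,0],[8,16,20,0,0],[8,16,20,0,0],[8,16,20,0,0],[8,16,20,0,0],[8,16,20,0,0],[8,16,20,0,0]]'; python3 -c "
from rig import readout;print(readout.read_state()['joint_positions'])"
```

```text
time_s: 3.27
position: [0.3474, 0.7252, 0.451]
tcp_rot: [[-0.902, 0.431, 0.014], [0.431, 0.902, 0.029], [-0.001, 0.032, -0.999]]
force: [0.4, -0.3, -0.5]
opening: 0.006
grasp_force: 0.0
[ 56.38583591  40.25965647  28.80520288   0.22885196 109.11416079
  -7.99341254]
time_s: 4.1
position: [0.3524, 0.7307, 0.5295]
tcp_rot: [[-0.902, 0.43, 0.024], [0.431, 0.901, 0.049], [-0.0, 0.055, -0.998]]
force: [-0.0, 0.6, -0.6]
opening: 0.004
grasp_force: 0.0
[ 56.21726956  42.81443263  12.5155366    0.52423214 121.55392769
  -7.95643596]
```

```bash
python3 - <<'E'
import numpy as np
from scipy.spatial.transform import Rotation as Ro
def des(az,lean,sgn):
    a,l=np.radians([az,lean]); z=np.array([np.sin(l)*np.cos(a),np.sin(l)*np.sin(a),-np.cos(l)])
    y=sgn*np.array([-np.sin(a),np.cos(a),0]); return np.column_stack([np.cross(y,z),y,z])
for sgn in(1,-1):
  for q1,az in((-10,32),(-5,32),(0,32),(-38,-38),(-38,0)):
    for s in(90,110,130):
      M=(Ro.from_euler('Y',-s,degrees=True)*Ro.from_euler('Z',-q1,degrees=True)*Ro.from_matrix(des(az,42,sgn))*Ro.from_euler('Z',-90,degrees=True))
      e=M.as_euler('ZYZ',degrees=True); print(sgn,q1,az,s,e.round(0))
E
```

```text
1 -10 32 90 [  31.   60. -140.]
1 -10 32 110 [  40.   44. -155.]
1 -10 32 130 [ 61.  31. 179.]
1 -5 32 90 [  28.   58. -135.]
1 -5 32 110 [  38.   41. -150.]
1 -5 32 130 [  61.   27. -177.]
1 0 32 90 [  26.   55. -130.]
1 0 32 110 [  35.   38. -144.]
1 0 32 130 [  60.   24. -173.]
1 -38 -38 90 [ -0.  48. -90.]
1 -38 -38 110 [  0.  28. -90.]
1 -38 -38 130 [ -0.   8. -90.]
1 -38 0 90 [  29.   58. -136.]
1 -38 0 110 [  38.   41. -151.]
1 -38 0 130 [  61.   28. -178.]
-1 -10 32 90 [31. 60. 40.]
-1 -10 32 110 [40. 44. 25.]
-1 -10 32 130 [61. 31. -1.]
-1 -5 32 90 [28. 58. 45.]
-1 -5 32 110 [38. 41. 30.]
-1 -5 32 130 [61. 27.  3.]
-1 0 32 90 [26. 55. 50.]
-1 0 32 110 [35. 38. 36.]
-1 0 32 130 [60. 24.  7.]
-1 -38 -38 90 [ 0. 48. 90.]
-1 -38 -38 110 [ 0. 28. 90.]
-1 -38 -38 130 [-0.  8. 90.]
-1 -38 0 90 [29. 58. 44.]
-1 -38 0 110 [38. 41. 29.]
-1 -38 0 130 [61. 28.  2.]
```

```bash
python3 -m inch '[[0,0,0,-7,0],[0,0,0,-14,0],[0,0,0,-21,0],[0,0,0,-28,0],[0,0,0,-35,0],[0,0,0,-42,0],[0,0,0,-49,0],[0,0,0,-56,0],[0,0,0,-63,0],[0,0,0,-70,0]]' >/dev/null;python3 -m inch '[[0,0,0,-7,0],[0,0,0,-14,0],[0,0,0,-21,0],[0,0,0,-28,0],[0,0,0,-35,0],[0,0,0,-42,0],[0,0,0,-50,0],[0,0,0,-50,0]]' | sed -n 1,3p
python3 -m inch '[[10,20,0,0,0]]'| sed -n 1,3p
python3 -m inch '[[10,20,0,0,0]]'| sed -n 1,3p
python3 -m inch '[[10,20,0,0,0]]'| sed -n 1,3p
python3 -m inch '[[10,20,0,0,0]]'| sed -n 1,3p
python3 -c "
from rig import readout;print(readout.read_state()['joint_positions'])"
```

```text
time_s: 5.6
position: [0.3461, 0.7168, 0.5195]
tcp_rot: [[0.826, 0.563, 0.039], [0.564, -0.825, -0.039], [0.011, 0.054, -0.998]]
time_s: 5.68
position: [0.3533, 0.7305, 0.5074]
tcp_rot: [[0.822, 0.567, 0.05], [0.569, -0.822, -0.017], [0.032, 0.043, -0.999]]
time_s: 5.77
position: [0.3624, 0.7465, 0.4889]
tcp_rot: [[0.821, 0.569, 0.059], [0.569, -0.822, 0.001], [0.049, 0.033, -0.998]]
time_s: 5.85
position: [0.3706, 0.761, 0.4717]
tcp_rot: [[0.819, 0.569, 0.068], [0.569, -0.822, 0.018], [0.066, 0.024, -0.998]]
time_s: 5.93
position: [0.3785, 0.7749, 0.4559]
tcp_rot: [[0.818, 0.57, 0.077], [0.569, -0.822, 0.037], [0.085, 0.014, -0.996]]
[ 57.49296584  48.0687983   12.50206455  -2.86007658 115.2227507
 111.40587078]
```

```bash

python3 -m inch '[[10,20,12,0,0]]'| sed -n 1,3p
python3 -m inch '[[0,0,0,7,0],[0,0,0,14,0],[0,0,0,21,0],[0,0,0,28,0],[0,0,0,30,0]]'| sed -n 1,3p
python3 -m inch '[[10,20,12,0,0]]'| sed -n 1,3p
python3 -m inch '[[10,20,12,0,0]]'| sed -n 1,3p
python3 -m inch '[[10,20,12,0,0]]'| sed -n 1,3p
python3 -m inch '[[10,20,12,0,0]]'| sed -n 1,3p
```

```text
time_s: 6.02
position: [0.3824, 0.7807, 0.4517]
tcp_rot: [[0.817, 0.571, 0.083], [0.568, -0.821, 0.052], [0.098, 0.005, -0.995]]
time_s: 6.43
position: [0.3823, 0.7796, 0.4608]
tcp_rot: [[0.42, 0.906, 0.048], [0.901, -0.423, 0.097], [0.108, 0.002, -0.994]]
time_s: 6.52
position: [0.3865, 0.7878, 0.4642]
tcp_rot: [[0.422, 0.905, 0.058], [0.897, -0.426, 0.116], [0.13, 0.003, -0.992]]
time_s: 6.6
position: [0.3902, 0.795, 0.4653]
tcp_rot: [[0.422, 0.904, 0.069], [0.893, -0.427, 0.14], [0.156, 0.003, -0.988]]
time_s: 6.68
position: [0.3937, 0.8018, 0.468]
tcp_rot: [[0.42, 0.904, 0.081], [0.889, -0.428, 0.164], [0.183, 0.003, -0.983]]
time_s: 6.77
position: [0.3972, 0.8085, 0.4706]
tcp_rot: [[0.418, 0.904, 0.093], [0.884, -0.428, 0.188], [0.21, 0.004, -0.978]]
```

```bash

python3 -m inch '[[10,20,12,0,0]]'| sed -n 3p
python3 -m inch '[[10,20,12,0,0]]'| sed -n 3p
python3 -m inch '[[10,20,12,0,0]]'| sed -n 3p
python3 -m inch '[[10,20,12,0,0]]'| sed -n 3p
python3 -m inch '[[10,20,14,0,0]]'| sed -n 3p
python3 -m inch '[[10,20,14,0,0]]'| sed -n 3p
python3 -m inch '[[10,20,14,0,0]]'| sed -n 3p
python3 -m inch '[[10,20,14,0,0]]'| sed -n 3p
python3 -m inch '[[10,20,14,0,0]]'| sed -n 3p
python3 -m inch '[[10,20,14,0,0]]'| sed -n 3p
python3 -m inch '[[10,20,14,0,0]]'| sed -n 3p
python3 -m inch '[[10,20,14,0,0]]'| sed -n 1,3p
python3 -c "
from rig import readout;print(readout.read_state()['joint_positions'])"
```

```text
tcp_rot: [[0.415, 0.904, 0.104], [0.879, -0.428, 0.211], [0.235, 0.004, -0.972]]
tcp_rot: [[0.412, 0.904, 0.116], [0.873, -0.428, 0.234], [0.261, 0.004, -0.965]]
tcp_rot: [[0.409, 0.904, 0.127], [0.867, -0.428, 0.257], [0.286, 0.005, -0.958]]
tcp_rot: [[0.405, 0.904, 0.138], [0.859, -0.428, 0.279], [0.312, 0.005, -0.95]]
tcp_rot: [[0.402, 0.904, 0.148], [0.852, -0.428, 0.301], [0.335, 0.005, -0.942]]
tcp_rot: [[0.398, 0.903, 0.16], [0.843, -0.429, 0.324], [0.361, 0.006, -0.933]]
tcp_rot: [[0.394, 0.903, 0.171], [0.834, -0.429, 0.347], [0.386, 0.006, -0.922]]
tcp_rot: [[0.389, 0.903, 0.182], [0.825, -0.429, 0.369], [0.411, 0.006, -0.912]]
tcp_rot: [[0.384, 0.903, 0.192], [0.814, -0.43, 0.39], [0.435, 0.007, -0.9]]
tcp_rot: [[0.379, 0.903, 0.203], [0.804, -0.43, 0.412], [0.459, 0.007, -0.888]]
tcp_rot: [[0.373, 0.903, 0.214], [0.792, -0.43, 0.433], [0.483, 0.008, -0.876]]
time_s: 7.77
position: [0.4363, 0.8824, 0.5174]
tcp_rot: [[0.367, 0.903, 0.224], [0.78, -0.43, 0.454], [0.506, 0.008, -0.862]]
[55.99078237 46.63071852 12.53327231  3.91963584 90.64764151 82.44599271]
```

```bash

python3 -m inch '[[10,20,14,0,0]]'| sed -n 3p
python3 -m inch '[[10,20,14,0,0]]'| sed -n 3p
python3 -m inch '[[10,20,14,0,0]]'| sed -n 3p
python3 -m inch '[[10,20,14,0,0]]'| sed -n 3p
python3 -m inch '[[10,20,14,0,0]]'| sed -n 3p
python3 -m inch '[[10,20,14,0,0]]'| sed -n 3p
python3 -m inch '[[10,20,14,0,0]]'| sed -n 3p
python3 -m inch '[[10,20,14,0,0]]'| sed -n 1,3p
python3 -m inch '[[0,-4,0,-3,0],[0,-8,0,-6,0],[0,-12,0,-9,0],[0,-16,0,-12,0],[0,-20,0,-15,0],[0,-24,0,-18,0],[0,-28,0,-21,0],[0,-32,0,-24,0],[0,-36,0,-27,0],[0,-40,0,-32,0]]' | sed -n 1,3p
python3 -m inch '[[0,-4,0,0,0],[0,-8,-1,0,0],[0,-12,-2,0,0],[0,-16,-3,0,0],[0,-20,-4,0,0],[0,-24,-5,0,0],[0,-28,-6,0,0],[0,-32,-7,0,0],[0,-36,-8,0,0],[0,-36,-8,0,0]]' 
python3 -c "
from rig import readout;print(readout.read_state()['joint_positions'])"
```

```text
tcp_rot: [[0.361, 0.903, 0.234], [0.768, -0.43, 0.475], [0.529, 0.008, -0.848]]
tcp_rot: [[0.355, 0.903, 0.244], [0.755, -0.431, 0.495], [0.552, 0.009, -0.834]]
tcp_rot: [[0.348, 0.902, 0.254], [0.741, -0.431, 0.515], [0.574, 0.009, -0.819]]
tcp_rot: [[0.341, 0.902, 0.264], [0.727, -0.431, 0.535], [0.596, 0.009, -0.803]]
tcp_rot: [[0.334, 0.902, 0.273], [0.712, -0.431, 0.554], [0.617, 0.01, -0.787]]
tcp_rot: [[0.326, 0.902, 0.283], [0.697, -0.432, 0.572], [0.638, 0.01, -0.77]]
tcp_rot: [[0.319, 0.902, 0.292], [0.682, -0.432, 0.591], [0.659, 0.011, -0.752]]
time_s: 8.43
position: [0.4609, 0.9299, 0.555]
tcp_rot: [[0.311, 0.902, 0.3], [0.666, -0.432, 0.608], [0.678, 0.011, -0.735]]
time_s: 9.27
position: [0.4606, 0.5269, 0.5551]
tcp_rot: [[0.618, 0.533, 0.578], [0.397, -0.846, 0.355], [0.678, 0.01, -0.735]]
time_s: 10.1
position: [0.4628, 0.1596, 0.4727]
tcp_rot: [[0.625, 0.52, 0.582], [0.392, -0.854, 0.343], [0.675, 0.014, -0.737]]
force: [-0.3, 0.5, 0.4]
opening: 0.001
grasp_force: 0.0
[-11.5695857  -10.74300824 106.67262818  33.56239866  54.89821283
  34.29291685]
```

```bash

python3 -m inch '[[2,-4,0,0.5,0],[4,-8,0,1,0],[6,-12,-2,1,0],[8,-16,-4,1,0],[8.5,-16.3,-8,1,0],[8.5,-16.3,-12,1,0],[8.5,-16.3,-16,1,0],[8.5,-16.3,-20,1,0],[8.5,-16.3,-24,1,0],[8.5,-16.3,-28,1,0]]' | sed -n 1,3p
python3 -m inch '[[0,0,-3,0,0],[0,0,-5,0,0],[0,0,-5,0,0],[0,0,-5,0,0]]'
cat > look.py <<'E'
import sys,cv2
from rig import cams,readout
from h import *
def cup(): return np.array([.5994,.0289,0]),Rz(np.radians(31.81))
def grab(tag):
    o=[]
    for n in("side","top"):
        c=cams.capture(n);cv2.imwrite(f"pics/{n}{tag}.png",c["image"]);o.append(c["image"])
    return o
def comp(tag,boxes):
    """boxes: (cam,x,y,w,h,ox,oy,k)"""
    S,T=grab(tag);out=np.zeros((600,800,3),np.uint8)
    for n,x,y,w,h,ox,oy,k in boxes:
        c=cv2.resize((S if n=="side" else T)[y:y+h,x:x+w],None,fx=k,fy=k,interpolation=cv2.INTER_CUBIC);c=c[:600-oy,:800-ox];out[oy:oy+c.shape[0],ox:ox+c.shape[1]]=c
    cv2.imwrite(f"pics/c{tag}.png",out)
def state():
    s=readout.read_state();o,Rc=cup();p=np.array(s["position"]);
    print("t",round(s["time_s"],2),"world",p.round(4),"cup mm",((p-o)@Rc*1000).round(1),"Fcup",(np.array(s["force"])@Rc).round(1),"lean",np.degrees(np.arccos(-s["tcp_rot"][2][2])).round(1),"az",np.degrees(np.arctan2(s["tcp_rot"][1][2],s["tcp_rot"][0][2])).round(1),"open",round(s["opening"]*8.7,2),"grip",round(s["grasp_force"],1))
E
python3 - <<'E'
from look import *
state(); comp("1",[("side",180,120,200,150,0,0,2),("top",180,100,200,170,400,0,2),("side",230,150,110,85,0,305,3.4),("top",220,140,110,85,405,345,3)])
E
```

```text
time_s: 10.93
position: [0.5461, 0.0057, 0.1978]
tcp_rot: [[0.611, 0.55, 0.57], [0.413, -0.835, 0.363], [0.675, 0.014, -0.737]]
time_s: 11.27
position: [0.5461, 0.0065, 0.1486]
tcp_rot: [[0.612, 0.55, 0.568], [0.411, -0.835, 0.367], [0.676, 0.009, -0.737]]
force: [0.7, 0.2, 0.6]
opening: 0.005
grasp_force: 0.0
t 11.27 world [0.5461 0.0065 0.1486] cup mm [-57.1   9.1 148.6] Fcup [ 0.7 -0.2  0.6] lean 42.5 az 32.8 open 0.05 grip 0.0
```

View pics/c1.png

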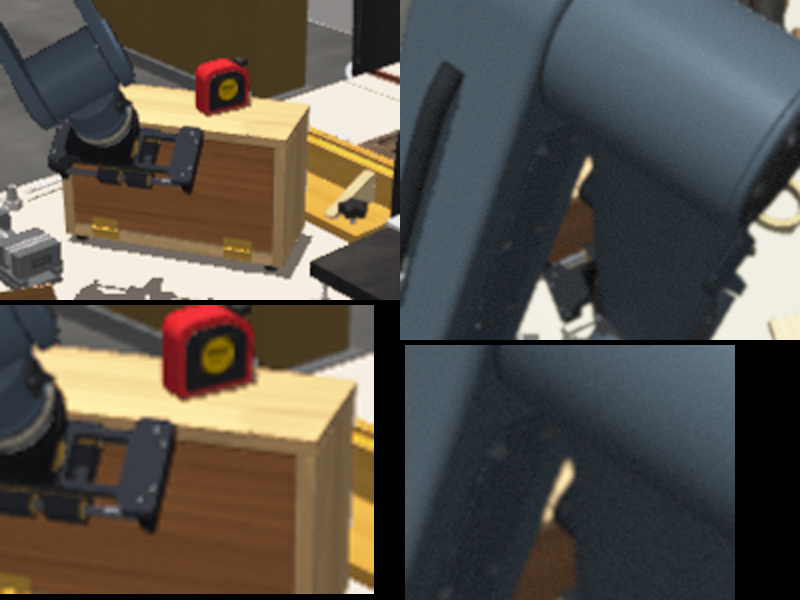

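```bash

python3 -c "
from look import *
print(proj('side',[[.5461,.0065,.1486]]))"
python3 -m inch '[[1,0.6,-0.4,-1,0],[2,1.2,-0.4,-1,0],[2.8,1.7,-0.4,-1,0],[3.4,2.1,-0.4,-1,0],[3.4,2.1,-0.4,-1,0],[3.4,2.1,-0.4,-1,0]]' >/dev/null
python3 -c "
from look import *
state()"
python3 -m inch '[[0.17,0.1,0,0,0],[0.34,0.21,0,0,0],[0.34,0.21,0,0,0]]' >/dev/null
python3 -c "
from look import *
state()"
python3 -m inch '[[0.17,0.1,0,0,0],[0.17,0.1,0,0,0]]' >/dev/null
python3 -c "
from look import *
state()"
```

```text
[[253.16683496 210.74045813]]
t 11.87 world [0.5803 0.0277 0.1462] cup mm [-16.8   9.  146.2] Fcup [ 0.1 -0.   0.1] lean 42.6 az 31.7 open 0.05 grip 0.0
t 12.12 world [0.5834 0.0295 0.1452] cup mm [-13.3   8.9 145.2] Fcup [-0.5  0.   0.7] lean 42.6 az 31.7 open 0.06 grip 0.0
t 12.28 world [0.5851 0.0305 0.1451] cup mm [-11.3   8.9 145.1] Fcup [ 0.3 -0.3 -0.5] lean 42.6 az 31.7 open 0.04 grip 0.0
```

```bash

python3 -m inch '[[0.17,0.1,0,0,0],[0.17,0.1,0,0,0]]' >/dev/null
python3 -c "
from look import *
state()"
python3 -m inch '[[0.17,0.1,0,0,0],[0.17,0.1,0,0,0]]' >/dev/null
python3 -c "
from look import *
state()"
python3 -m inch '[[0.17,0.1,0,0,0],[0.17,0.1,0,0,0]]' >/dev/null
python3 -c "
from look import *
state()"
```

```text
t 12.45 world [0.5869 0.0316 0.1452] cup mm [ -9.2   8.9 145.2] Fcup [0.2 0.9 0.4] lean 42.6 az 31.7 open 0.04 grip 0.0
t 12.62 world [0.5887 0.0327 0.1452] cup mm [ -7.1   8.9 145.2] Fcup [ 0.9 -1.1 -0.1] lean 42.6 az 31.7 open 0.03 grip 0.0
t 12.78 world [0.5904 0.0337 0.1453] cup mm [ -5.1   8.9 145.3] Fcup [-0.1 -0.8  1. ] lean 42.6 az 31.7 open 0.05 grip 0.0
```

```bash

python3 -m inch '[[0.13,0.08,0,0,0],[0.13,0.08,0,0,0]]' >/dev/null
python3 -c "
from look import *
state()"
python3 -m inch '[[0.13,0.08,0,0,0],[0.13,0.08,0,0,0]]' >/dev/null
python3 -c "
from look import *
state()"
python3 -m inch '[[0.13,0.08,0,0,0],[0.13,0.08,0,0,0]]' >/dev/null
python3 -c "
from look import *
state()"
```

```text
t 12.95 world [0.5916 0.0345 0.1453] cup mm [ -3.7   8.9 145.3] Fcup [ 0.2  0.2 -0.2] lean 42.6 az 31.7 open 0.05 grip 0.0
t 13.12 world [0.5924 0.0351 0.145 ] cup mm [ -2.7   9.  145. ] Fcup [-4.1  0.2  0.9] lean 42.5 az 31.7 open 0.09 grip 1.5
t 13.28 world [0.5935 0.0358 0.145 ] cup mm [ -1.4   9.  145. ] Fcup [-4.5 -0.5  2. ] lean 42.5 az 31.7 open 0.08 grip 2.7
```

```bash

python3 -m inch '[[0.13,0.08,0,0,0],[0.13,0.08,0,0,0]]' >/dev/null
python3 -c "
from look import *
state()"
python3 -m inch '[[0.13,0.08,0,0,0],[0.13,0.08,0,0,0]]' >/dev/null
python3 -c "
from look import *
state()"
python3 -m inch '[[0.08,0.05,0,0,0],[0.08,0.05,0,0,0]]' >/dev/null
python3 -c "
from look import *
state()"
```

```text
t 13.45 world [0.5947 0.0366 0.1449] cup mm [  0.    9.  144.9] Fcup [-5.9  0.2  2.1] lean 42.5 az 31.7 open 0.05 grip 3.0
t 13.62 world [0.5958 0.0373 0.1449] cup mm [  1.4   9.1 144.9] Fcup [-6.5 -0.7  3.1] lean 42.5 az 31.7 open 0.04 grip 3.3
t 13.78 world [0.5964 0.0378 0.1448] cup mm [  2.1   9.1 144.8] Fcup [-7.4 -0.7  3. ] lean 42.5 az 31.7 open 0.06 grip 3.5
```

```bash

python3 -m inch '[[0.05,0.03,0,0,0],[0.05,0.03,0,0,0]]' >/dev/null
cat > path.py <<'E'
from look import *
state()
def tcp(th,s=None,d=29,dl=3.8,ln=np.radians(42.5)):
    H=np.array([-3+dl,31]); u=np.array([-np.sin(th),np.cos(th)]); n=np.array([np.cos(th),np.sin(th)])
    t=np.array([-np.sin(ln),np.cos(ln)])
    if th<ln: C=H+3*n+s*u
    else: C=H+3*n+159*u-d*t
    return C-[7.0,6.4]
S=lambda th: np.interp(th,[0,.6],[120,130])
p0=tcp(-.045,S(-.045))
ths=np.r_[-.045,-.03,-.015,np.arange(0,1.16,.02)]
P=np.array([tcp(t,S(t))-p0 for t in ths])/10
a=np.radians(31.81)
for i in range(0,len(ths)-1,10):
    q=P[i+1:i+11]-P[i]
    print(round(ths[i],3),[[round(x*np.cos(a),2),round(x*np.sin(a),2),round(z,2)] for x,z in q])
E
python3 path.py
```

```text
t 13.95 world [0.5969 0.038  0.1448] cup mm [  2.7   9.  144.8] Fcup [-6.7 -0.6  2.3] lean 42.5 az 31.7 open 0.04 grip 3.3
-0.045 [[np.float64(-0.15), np.float64(-0.09), np.float64(0.01)], [np.float64(-0.31), np.float64(-0.19), np.float64(0.02)], [np.float64(-0.46), np.float64(-0.28), np.float64(0.03)], [np.float64(-0.66), np.float64(-0.41), np.float64(0.06)], [np.float64(-0.87), np.float64(-0.54), np.float64(0.09)], [np.float64(-1.08), np.float64(-0.67), np.float64(0.12)], [np.float64(-1.28), np.float64(-0.8), np.float64(0.14)], [np.float64(-1.49), np.float64(-0.93), np.float64(0.16)], [np.float64(-1.7), np.float64(-1.06), np.float64(0.17)], [np.float64(-1.91), np.float64(-1.19), np.float64(0.18)]]
0.14 [[np.float64(-0.21), np.float64(-0.13), np.float64(0.0)], [np.float64(-0.42), np.float64(-0.26), np.float64(-0.0)], [np.float64(-0.63), np.float64(-0.39), np.float64(-0.01)], [np.float64(-0.85), np.float64(-0.52), np.float64(-0.02)], [np.float64(-1.06), np.float64(-0.66), np.float64(-0.04)], [np.float64(-1.27), np.float64(-0.79), np.float64(-0.06)], [np.float64(-1.48), np.float64(-0.
[... 1868 characters left out ...]
64(-1.67), np.float64(-1.04), np.float64(-2.07)], [np.float64(-1.84), np.float64(-1.14), np.float64(-2.32)]]
0.94 [[np.float64(-0.16), np.float64(-0.1), np.float64(-0.26)], [np.float64(-0.32), np.float64(-0.2), np.float64(-0.51)], [np.float64(-0.47), np.float64(-0.29), np.float64(-0.78)], [np.float64(-0.62), np.float64(-0.38), np.float64(-1.04)], [np.float64(-0.76), np.float64(-0.47), np.float64(-1.31)], [np.float64(-0.9), np.float64(-0.56), np.float64(-1.59)], [np.float64(-1.04), np.float64(-0.64), np.float64(-1.86)], [np.float64(-1.16), np.float64(-0.72), np.float64(-2.14)], [np.float64(-1.29), np.float64(-0.8), np.float64(-2.42)], [np.float64(-1.41), np.float64(-0.87), np.float64(-2.71)]]
```

```bash

python3 -m inch '[[0.05,0.03,0,0,0],[0.05,0.03,0,0,0]]' >/dev/null
python3 -c "
from look import *
state()"
python3 -m inch '[[-0.15,-0.09,0.01,0,0],[-0.31,-0.19,0.02,0,0],[-0.46,-0.28,0.03,0,0],[-0.66,-0.41,0.06,0,0],[-0.87,-0.54,0.09,0,0],[-1.08,-0.67,0.12,0,0],[-1.28,-0.8,0.14,0,0]]' >/dev/null
python3 -c "
from look import *
state()"
python3 -m inch '[[-0.21,-0.13,0.02,0,0],[-0.42,-0.26,0.04,0,0],[-0.62,-0.39,0.04,0,0]]' >/dev/null
python3 -c "
from look import *
state()"
```

```text
t 14.12 world [0.5974 0.0383 0.1447] cup mm [  3.3   9.  144.7] Fcup [-6.4  0.1  2.1] lean 42.5 az 31.7 open 0.06 grip 3.3
t 14.7 world [0.5851 0.0306 0.1462] cup mm [-11.3   9.  146.2] Fcup [-3.  -0.3 -2.7] lean 42.5 az 31.8 open -0.01 grip 1.5
t 14.95 world [0.5795 0.0269 0.1473] cup mm [-18.    8.8 147.3] Fcup [-2.   1.2 -1.1] lean 42.7 az 31.8 open 0.08 grip 0.8
```

```bash

python3 -m inch '[[-0.21,-0.13,0,0,0],[-0.42,-0.26,0,0,0],[-0.63,-0.39,-0.01,0,0],[-0.85,-0.52,-0.02,0,0],[-1.06,-0.66,-0.04,0,0],[-1.27,-0.79,-0.06,0,0],[-1.48,-0.92,-0.09,0,0],[-1.7,-1.05,-0.13,0,0],[-1.91,-1.18,-0.16,0,0],[-2.12,-1.32,-0.21,0,0]]' >/dev/null
python3 -c "
from look import *
state()"
python3 -m inch '[[-0.21,-0.13,-0.05,0,0],[-0.42,-0.26,-0.1,0,0],[-0.64,-0.39,-0.16,0,0],[-0.85,-0.53,-0.23,0,0],[-1.06,-0.66,-0.3,0,0],[-1.27,-0.79,-0.37,0,0],[-1.48,-0.92,-0.46,0,0],[-1.68,-1.04,-0.54,0,0],[-1.89,-1.17,-0.63,0,0],[-2.1,-1.3,-0.73,0,0]]' >/dev/null
python3 -c "
from look import *
state()"
```

```text
t 15.78 world [0.5581 0.0135 0.1449] cup mm [-43.3   8.7 144.9] Fcup [-0.6 -0.2 -0.3] lean 42.6 az 31.7 open 0.06 grip 0.1
t 16.62 world [5.370e-01 5.000e-04 1.375e-01] cup mm [-68.    8.7 137.5] Fcup [ 0.1 -0.1 -0.6] lean 42.6 az 31.7 open 0.03 grip 0.3
```

```bash
python3 - <<'E'
from look import *
comp("2",[("side",190,140,160,125,0,0,5)])
E
```

```text
(no output)
```

View pics/c2.png

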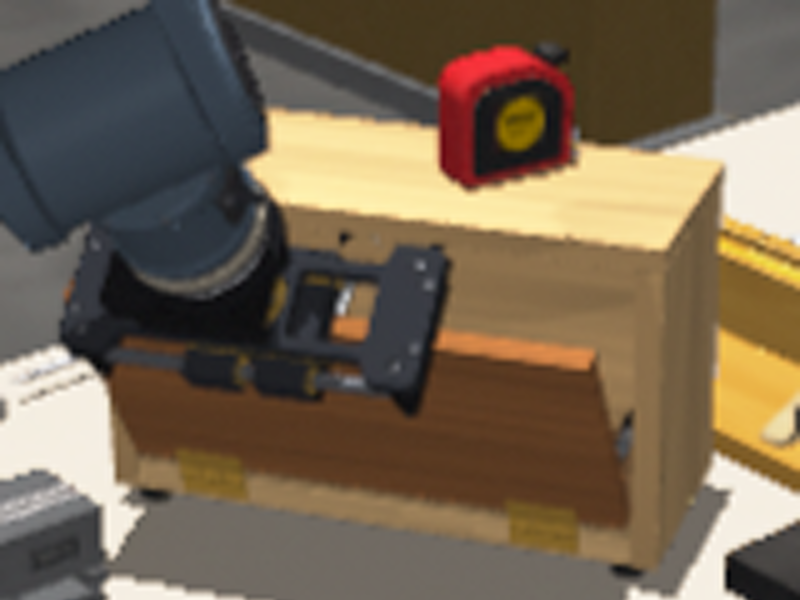

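```bash

python3 -c "
from look import *
o,Rc=cup()
for th in (.45,.5,.55,.6):
  print(th,proj('side',Rc@(np.array([.0008-np.sin(th)*.159+.003*np.cos(th),-.148,.031+.159*np.cos(th)+.003*np.sin(th)]))+o))"
python3 -m inch '[[-0.2,-0.13,-0.1,0,0],[-0.41,-0.25,-0.21,0,0],[-0.61,-0.38,-0.32,0,0],[-0.79,-0.49,-0.46,0,0],[-0.98,-0.61,-0.61,0,0],[-1.15,-0.72,-0.76,0,0],[-1.33,-0.83,-0.92,0,0],[-1.5,-0.93,-1.08,0,0],[-1.68,-1.04,-1.25,0,0],[-1.84,-1.14,-1.42,0,0]]' >/dev/null
python3 -c "
from look import *
state()"
python3 -m inch '[[-0.2,-0.12,-0.21,0,0],[-0.4,-0.25,-0.43,0,0],[-0.59,-0.37,-0.65,0,0],[-0.78,-0.48,-0.87,0,0],[-0.97,-0.6,-1.1,0,0],[-1.15,-0.71,-1.34,0,0],[-1.33,-0.82,-1.58,0,0],[-1.5,-0.93,-1.82,0,0],[-1.67,-1.04,-2.07,0,0],[-1.84,-1.14,-2.32,0,0]]' >/dev/null
python3 -c "
from look import *
state()"
python3 -m inch '[[-0.16,-0.1,-0.26,0,0],[-0.32,-0.2,-0.51,0,0],[-0.47,-0.29,-0.78,0,0],[-0.62,-0.38,-1.04,0,0],[-0.76,-0.47,-1.31,0,0],[-0.9,-0.56,-1.59,0,0],[-1.04,-0.64,-1.86,0,0],[-1.16,-0.72,-2.14,0,0],[-1.29,-0.8,-2.42,0,0],[-1.41,-0.87,-2.71,0,0]]' >/dev/null
python3 - <<'E'
from look import *
state()
comp("3",[("side",190,130,160,120,0,0,5)])
E
```

```text
0.45 [[309.19170953 210.7955338 ]]
0.5 [[308.37539321 213.21806306]]
0.55 [[307.57328153 215.75137388]]
0.6 [[306.78807156 218.38839344]]
t 17.55 world [ 0.5186 -0.011   0.1232] cup mm [-89.6   8.7 123.2] Fcup [-1.6 -0.2 -1.1] lean 42.6 az 31.7 open 0.05 grip 0.5
t 18.38 world [ 0.5003 -0.0224  0.0999] cup mm [-111.3    8.7   99.9] Fcup [-2.7 -0.5 -0.4] lean 42.6 az 31.7 open 0.05 grip 0.6
t 19.22 world [ 0.4864 -0.0309  0.073 ] cup mm [-127.5    8.8   73. ] Fcup [-0.  -0.1  0.7] lean 42.6 az 31.7 open 0.04 grip 0.0
```

View pics/c3.png

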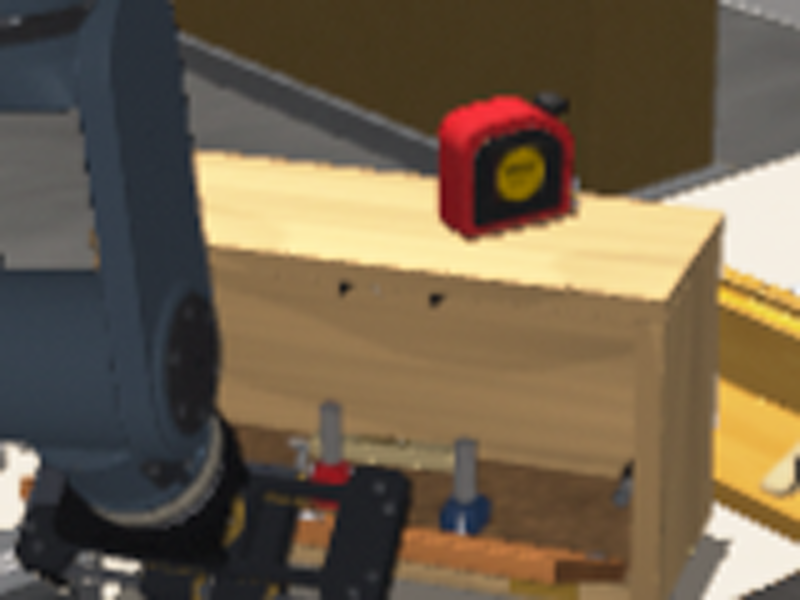

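```bash

python3 -m inch '[[-2,-1.2,-0.5,0,2],[-4.5,-2.8,-0.5,0,4.5],[-6.5,-4,1,0,4.5],[-7,-4.3,5,0,4.5],[-7,-4.3,9,0,4.5],[-7,-4.3,13,0,4.5],[-7,-7,16,0,4.5],[-7,-10,19,0,4.5],[-7,-13,21,0,4.5],[-7,-16,21,0,4.5]]' | sed -n 2p
python3 - <<'E'
from look import *
state(); o,Rc=cup()
for uv in((283.2,218.7),): print("blue top",((ray("side",uv,.084)-o)@Rc*1000).round(1))
comp("4",[("side",190,130,150,125,0,0,2.6),("top",190,135,150,125,400,0,2.6),("side",250,190,70,60,0,330,4.5),("top",230,160,70,60,400,330,4.5)])
E
```

```text
position: [0.4159, -0.1832, 0.2849]
t 20.15 world [ 0.4159 -0.1832  0.2849] cup mm [-267.8  -83.5  284.9] Fcup [ 0.7 -0.9 -0.4] lean 42.6 az 31.7 open 4.44 grip 0.0
blue top [ 44.4 -39.8  84. ]
```

View pics/c4.png

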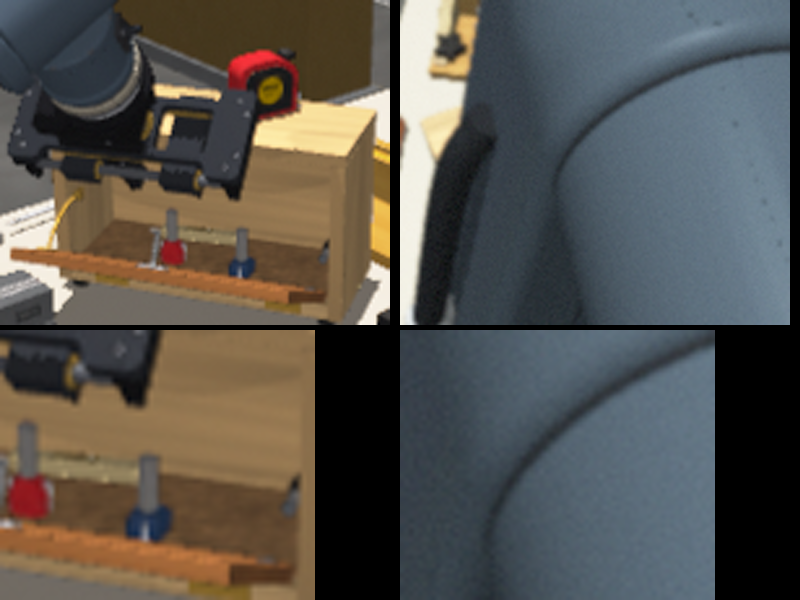

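```bash

python3 -m inch '[[2.2,2.4,-0.9,0,4.5],[4.4,4.8,-1.8,0,4.5],[6.6,7.2,-2.7,0,4.5],[8.8,9.6,-3.6,0,4.5],[11.1,12,-4.5,0,4.5],[11.1,12,-4.5,0,4.5]]' >/dev/null
python3 -c "
from look import *
state()"
python3 -m inch '[[1.5,0.9,-1.9,0,4.5],[3,1.9,-3.8,0,4.5],[4.5,2.8,-5.7,0,4.5],[6,3.7,-7.6,0,4.5],[7.5,4.6,-9.5,0,4.5],[9,5.5,-11.4,0,4.5],[10.5,6.4,-13.3,0,4.5],[11.9,7.4,-15.3,0,4.5],[11.9,7.4,-15.3,0,4.5]]' >/dev/null
python3 - <<'E'
from look import *
state(); 
comp("5",[("side",200,140,160,120,0,0,5)])
E
```

```text
t 20.75 world [ 0.5273 -0.0578  0.2345] cup mm [-106.9  -35.7  234.5] Fcup [ 0.3 -0.1 -0.1] lean 42.6 az 32.6 open 4.49 grip 0.0
t 21.5 world [0.6461 0.0116 0.0793] cup mm [ 30.6 -39.3  79.3] Fcup [-0.4 -0.2 -0.9] lean 42.4 az 32.1 open 4.5 grip 0.0
```

View pics/c5.png

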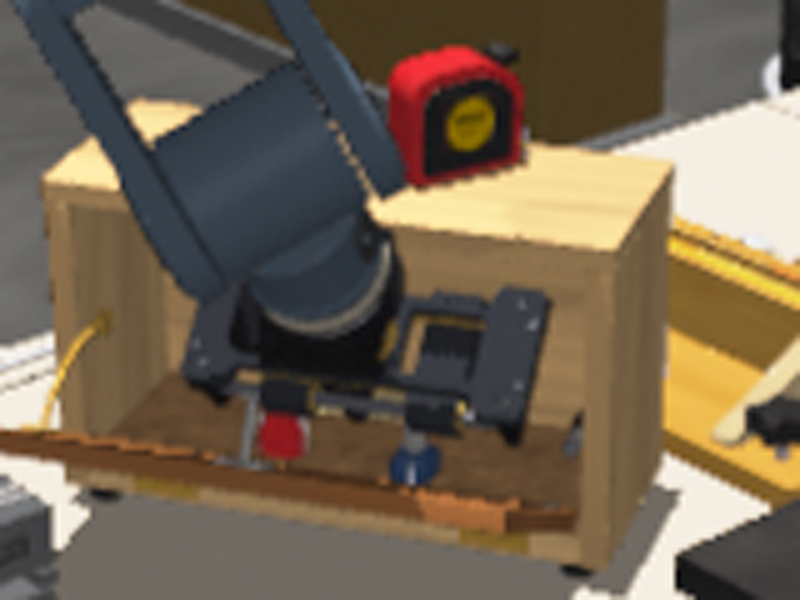

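```bash

python3 -m inch '[[0.8,0.45,-0.7,0,4.5],[1.6,0.9,-1.4,0,4.5],[2.3,1.35,-2.1,0,4.5],[2.3,1.35,-2.1,0,4.5],[2.3,1.35,-2.1,0,4.5]]' >/dev/null
python3 -c "
from look import *
state()"
python3 -m inch '[[0,0,0,0,3.5],[0,0,0,0,2.5],[0,0,0,0,1.8],[0,0,0,0,1.2],[0,0,0,0,0.6],[0,0,0,0,0.6],[0,0,0,0,0.6],[0,0,0,0,0.6]]' >/dev/null
python3 -c "
from look import *
state()"
```

```text
t 22.02 world [0.6696 0.0233 0.062 ] cup mm [ 56.7 -41.7  62. ] Fcup [-0.3 -0.6 -0.8] lean 42.6 az 31.8 open 4.48 grip 0.0
t 22.68 world [0.6692 0.0233 0.0622] cup mm [ 56.3 -41.6  62.2] Fcup [-0.8  1.8  0.7] lean 42.6 az 31.8 open 1.23 grip 30.0
```

```bash

python3 -m inch '[[-0.35,-0.2,0.7,0,0.6],[-0.7,-0.4,1.4,0,0.6],[-1.7,-1.05,2.7,0,0.6],[-3.1,-1.9,4.5,0,0.6],[-4.5,-2.8,6.3,0,0.6],[-5.9,-3.65,8.1,0,0.6],[-7.3,-4.5,9.9,0,0.6],[-8.7,-5.4,11.7,0,0.6],[-10.1,-6.25,13.5,0,0.6],[-11.5,-7.1,15.3,0,0.6]]' >/dev/null
python3 - <<'E'
from look import *
state()
# ply offcut: from fit
print("ply centre",[.4678,-.3174], "TCP target offset for lean az a: TCP = bit + 12.9mm*(cos a, sin a)")
for a in(31.8,0,-35): print(a,np.array([.4678,-.3174])+.0129*np.array([np.cos(np.radians(a)),np.sin(np.radians(a))]))
E
```

```text
t 23.52 world [ 0.5529 -0.0485  0.2161] cup mm [-80.3 -41.3 216.1] Fcup [-0.4 -1.1 -1.8] lean 42.5 az 31.7 open 1.17 grip 30.0
ply centre [0.4678, -0.3174] TCP target offset for lean az a: TCP = bit + 12.9mm*(cos a, sin a)
31.8 [ 0.47876362 -0.31060227]
0 [ 0.4807 -0.3174]
-35 [ 0.47836706 -0.32479914]
```

```bash

python3 -m inch '[[-0.5,-2,0.3,-2,0.6],[-1.2,-5,0.3,-5,0.6],[-2,-8,0.3,-9,0.6],[-2.9,-11.5,0.3,-13,0.6],[-3.8,-15,0.3,-17,0.6],[-4.7,-18.5,0,-21,0.6],[-5.6,-22,-1,-25,0.6],[-6.6,-25,-3,-29,0.6],[-7.2,-26.9,-5.5,-32,0.6],[-7.2,-26.9,-8,-32,0.6]]' >/dev/null
python3 -m inch '[[0,0,-1,0,0.6],[0,0,-1,0,0.6],[0,0,-1,0,0.6],[0,0,-1,0,0.6]]' >/dev/null
python3 - <<'E'
from look import *
state()
print(ray("top",(402,245),.15),ray("top",(402,245),.1))
comp("6",[("side",240,240,130,120,0,0,3.05),("top",330,210,130,120,400,0,3.05)])
E
```

```text
t 24.68 world [ 0.4824 -0.3171  0.126 ] cup mm [-281.8 -232.4  126. ] Fcup [ 0.8 -0.6 -1.3] lean 42.6 az -0.3 open 1.21 grip 30.0
[ 0.53026934 -0.33331498  0.15      ] [ 0.55561042 -0.3483404   0.1       ]
```

View pics/c6.png

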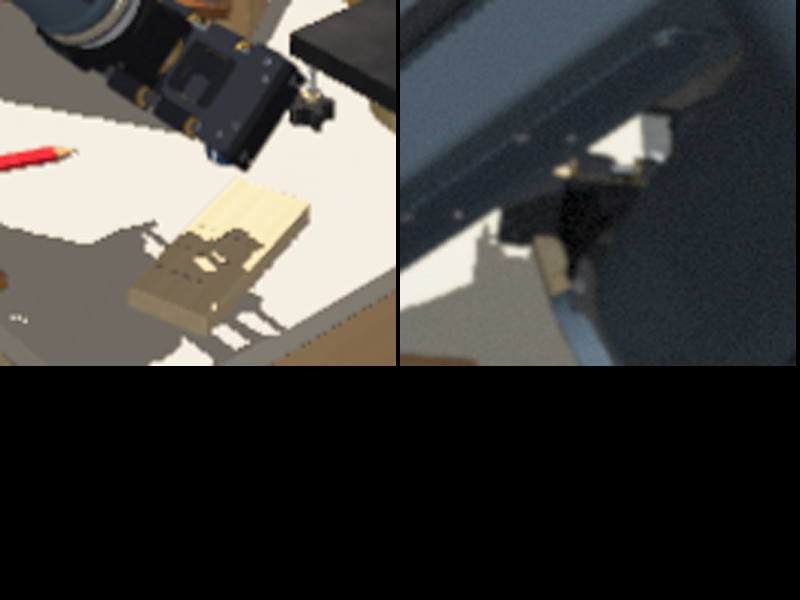

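```bash

python3 -m inch '[[0,0,-1.5,0,0.6],[0,0,-3.2,0,0.6],[0,0,-4.8,0,0.6],[0,0,-6,0,0.6],[0,0,-6.8,0,0.6],[0,0,-7.2,0,0.6],[0,0,-7.2,0,0.6],[0,0,-7.2,0,0.6]]' >/dev/null
python3 -c "
from look import *
state()"
python3 -m inch '[[0,0,-0.1,0,0.6],[0,0,-0.2,0,0.6],[0,0,-0.2,0,0.6]]' >/dev/null
python3 -c "
from look import *
state()"
python3 -m inch '[[0,0,-0.1,0,0.6],[0,0,-0.2,0,0.6],[0,0,-0.2,0,0.6]]' >/dev/null
python3 -c "
from look import *
state()"
```

```text
t 25.45 world [ 0.4827 -0.3171  0.0538] cup mm [-281.6 -232.5   53.8] Fcup [-0.  -0.2 -0.5] lean 42.6 az -0.3 open 1.19 grip 30.0
t 25.7 world [ 0.4825 -0.3172  0.0515] cup mm [-281.8 -232.4   51.5] Fcup [-0.3  0.8 -1.6] lean 42.6 az -0.3 open 1.16 grip 30.0
t 25.95 world [ 0.4823 -0.317   0.049 ] cup mm [-281.8 -232.2   49. ] Fcup [-0.  -0.6 -0.3] lean 42.6 az -0.3 open 1.15 grip 30.0
```

```bash

python3 -m inch '[[0,0,-0.1,0,0.6],[0,0,-0.1,0,0.6]]' >/dev/null
python3 -c "
from look import *
state()"
python3 -m inch '[[0,0,-0.1,0,0.6],[0,0,-0.1,0,0.6]]' >/dev/null
python3 -c "
from look import *
state()"
```

```text
t 26.12 world [ 0.4825 -0.3171  0.0482] cup mm [-281.7 -232.4   48.2] Fcup [-0.4  0.8 -0.1] lean 42.6 az -0.3 open 1.18 grip 30.0
t 26.28 world [ 0.4827 -0.3171  0.0482] cup mm [-281.5 -232.5   48.2] Fcup [-3.1  1.1  7.2] lean 42.8 az -0.3 open 1.18 grip 30.0
```

```bash

python3 -m inch '[[0,0,0.05,0,0.9],[0,0,0.05,0,1.2],[0,0,0.05,0,1.6],[0,0,0.05,0,2.2],[0,0,0.05,0,3],[0,0,0.05,0,3.5],[0,0,0.05,0,3.5]]' >/dev/null
python3 -c "
from look import *
state()"
python3 -m inch '[[-0.3,0,0.3,0,3.5],[-1,0,1,0,3.5],[-2.3,0,2.5,0,3.5],[-4,0,4.5,0,3.5],[-6,0,6.5,0,3.5],[-7.5,0,9,0,2],[-8.5,0,12,0,1],[-8.5,0,15,0,0],[-8.5,2,18,3,0],[-8.5,5,20,7,0]]' >/dev/null
python3 - <<'E'
from look import *
state()
comp("7",[("side",180,150,180,200,0,0,2.9),("side",270,280,80,80,525,0,3.4),("top",330,220,100,110,525,275,2.7)])
E
```

```text
t 26.87 world [ 0.4823 -0.3169  0.0473] cup mm [-281.8 -232.1   47.3] Fcup [0.6 0.4 0.3] lean 42.6 az -0.2 open 3.21 grip 0.0
t 27.7 world [ 0.3966 -0.2688  0.2503] cup mm [-329.3 -146.1  250.3] Fcup [-0.3 -0.3  1.3] lean 42.6 az 6.4 open 0.93 grip 0.0
```

View pics/c7.png

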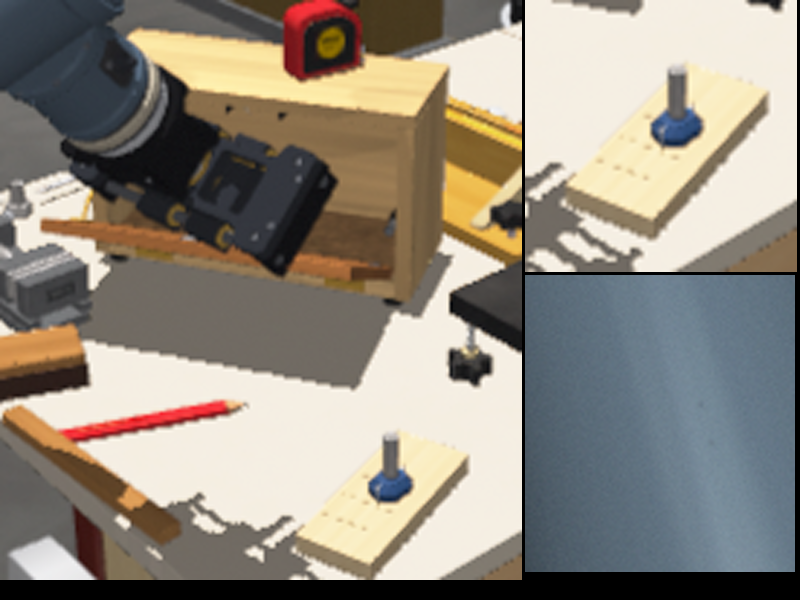

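```bash

python3 -m inch '[[0.3,3,0,5,0],[0.6,6.5,0,10,0],[0.9,10,-1,15,0],[1.1,13,-3,20,0],[1.3,16,-6,25.4,0],[1.5,19.2,-9,25.4,0],[1.5,19.2,-13,25.4,0],[1.5,19.2,-13,25.4,0]]' >/dev/null
python3 -c "
from look import *
state()"
```

```text
t 28.47 world [ 0.4108 -0.073   0.115 ] cup mm [-213.9   12.8  115. ] Fcup [-0.  -1.1  0. ] lean 42.4 az 32.6 open 0.04 grip 0.0
```

```bash

python3 -m inch '[[0,0,-2.5,-0.8,0],[1,0.5,-5.3,-0.8,0],[3.5,2,-5.3,-0.8,0],[6.3,3.7,-5.3,-0.8,0],[6.3,3.7,-5.3,-0.8,0],[6.3,3.7,-5.3,-0.8,0]]' >/dev/null
cat > path2.py <<'E'
import io,contextlib
with contextlib.redirect_stdout(io.StringIO()): from path import *
import sys
state()
s=readout.read_state();o,Rc=cup();p=((np.array(s["position"])-o)@Rc*1000)[[0,2]]
ths=eval(sys.argv[1])
prev=p
ws=[tcp(t,S(t)) for t in ths]
for i in range(0,len(ws),10):
    q=(np.array(ws[i:i+10])-prev)/10
    print(round(ths[i],3),[[round(float(x*np.cos(a)),2),round(float(x*np.sin(a)),2),round(float(z),2)] for x,z in q]); prev=ws[min(i+9,len(ws)-1)]
E
python3 path2.py 'np.r_[1.14,1.12,1.1,1.08,1.06,1.04,1.02,1.0,.98,.96,np.arange(.935,.02,-.025)]'
```

```text
t 28.97 world [ 0.4751 -0.0359  0.0636] cup mm [-139.8   10.5   63.6] Fcup [ 0.3 -0.4  0.1] lean 42.5 az 31.7 open 0.01 grip 0.0
1.14 [[0.84, 0.52, 0.88], [0.96, 0.6, 1.16], [1.09, 0.67, 1.45], [1.22, 0.76, 1.72], [1.35, 0.84, 2.0], [1.49, 0.92, 2.27], [1.63, 1.01, 2.54], [1.78, 1.11, 2.81], [1.93, 1.2, 3.07], [2.09, 1.3, 3.33]]
0.935 [[0.2, 0.13, 0.32], [0.41, 0.26, 0.63], [0.63, 0.39, 0.94], [0.85, 0.53, 1.24], [1.08, 0.67, 1.53], [1.31, 0.81, 1.82], [1.55, 0.96, 2.09], [1.8, 1.12, 2.37], [2.04, 1.26, 2.62], [2.25, 1.4, 2.83]]
0.685 [[0.22, 0.13, 0.2], [0.44, 0.27, 0.4], [0.66, 0.41, 0.59], [0.89, 0.55, 0.77], [1.13, 0.7, 0.93], [1.39, 0.86, 1.06], [1.64, 1.02, 1.19], [1.9, 1.18, 1.31], [2.16, 1.34, 1.42], [2.42, 1.5, 1.52]]
0.435 [[0.26, 0.16, 0.09], [0.53, 0.33, 0.18], [0.79, 0.49, 0.26], [1.05, 0.65, 0.33], [1.32, 0.82, 0.39], [1.59, 0.98, 0.44], [1.85, 1.15, 0.48], [2.12, 1.31, 0.52], [2.38, 1.48, 0.55], [2.65, 1.64, 0.57]]
0.185 [[0.27, 0.16, 0.01], [0.53, 0.33, 0.02], [0.79, 0.49, 0.01], [1.06, 0.65, 0.0], [1.32, 0.82, -0.02], [1.58, 0.98, -0.05], [1.83, 1.14, -0.08]]
```

```bash

python3 -m inch '[[0.84,0.52,0.88,0,0],[0.96,0.6,1.16,0,0],[1.09,0.67,1.45,0,0],[1.22,0.76,1.72,0,0],[1.35,0.84,2,0,0],[1.49,0.92,2.27,0,0],[1.63,1.01,2.54,0,0],[1.78,1.11,2.81,0,0],[1.93,1.2,3.07,0,0],[2.09,1.3,3.33,0,0]]' >/dev/null
python3 -c "
from look import *
state()"
python3 -m inch '[[0.2,0.13,0.32,0,0],[0.41,0.26,0.63,0,0],[0.63,0.39,0.94,0,0],[0.85,0.53,1.24,0,0],[1.08,0.67,1.53,0,0],[1.31,0.81,1.82,0,0],[1.55,0.96,2.09,0,0],[1.8,1.12,2.37,0,0],[2.04,1.26,2.62,0,0],[2.25,1.4,2.83,0,0]]' >/dev/null
python3 -c "
from look import *
state()"
```

```text
t 29.8 world [ 0.4964 -0.025   0.0981] cup mm [-116.     8.5   98.1] Fcup [-2.3 -0.8 -0.8] lean 42.6 az 31.3 open 0.06 grip 0.7
t 30.63 world [ 0.5189 -0.0107  0.1264] cup mm [-89.3   8.8 126.4] Fcup [-0.8  0.1  0.6] lean 42.6 az 31.4 open 0.05 grip 0.6
```

```bash

python3 -m inch '[[0.22,0.13,0.2,0,0],[0.44,0.27,0.4,0,0],[0.66,0.41,0.59,0,0],[0.89,0.55,0.77,0,0],[1.13,0.7,0.93,0,0],[1.39,0.86,1.06,0,0],[1.64,1.02,1.19,0,0],[1.9,1.18,1.31,0,0],[2.16,1.34,1.42,0,0],[2.42,1.5,1.52,0,0]]' >/dev/null
python3 -c "
from look import *
state()"
python3 -m inch '[[0.26,0.16,0.09,0,0],[0.53,0.33,0.18,0,0],[0.79,0.49,0.26,0,0],[1.05,0.65,0.33,0,0],[1.32,0.82,0.39,0,0],[1.59,0.98,0.44,0,0],[1.85,1.15,0.48,0,0],[2.12,1.31,0.52,0,0],[2.38,1.48,0.55,0,0],[2.65,1.64,0.57,0,0]]' >/dev/null
python3 - <<'E'
from look import *
state()
comp("8",[("side",190,140,160,120,0,0,5)])
E
```

```text
t 31.47 world [0.5432 0.0043 0.1415] cup mm [-60.7   8.7 141.5] Fcup [-1.5 -0.1 -0.2] lean 42.6 az 31.4 open 0.04 grip 0.4
t 32.3 world [0.5697 0.0207 0.1471] cup mm [-29.6   8.7 147.1] Fcup [-1.8  0.9  1.9] lean 42.6 az 31.4 open 0.02 grip 0.6
```

View pics/c8.png

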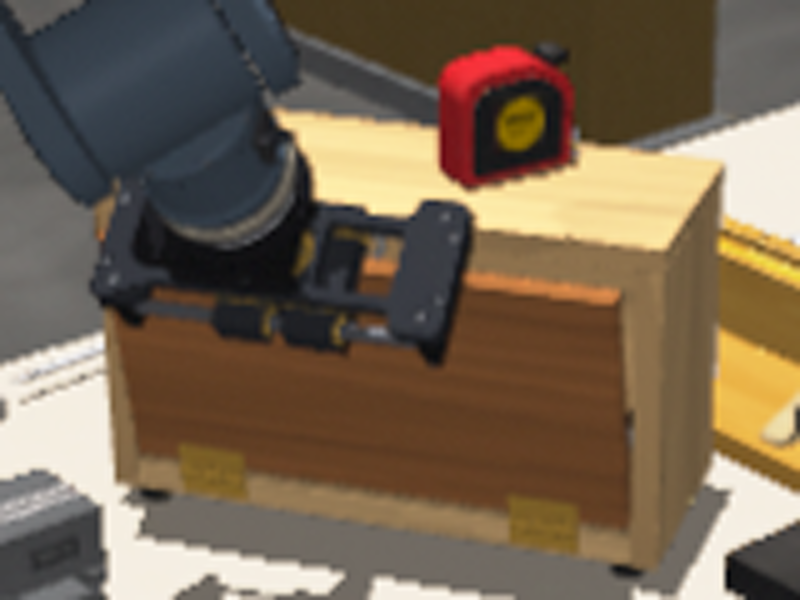

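```bash

python3 -m inch '[[0.27,0.16,0.01,0,0],[0.53,0.33,0.02,0,0],[0.79,0.49,0.01,0,0],[1.06,0.65,0,0,0],[1.32,0.82,-0.02,0,0],[1.58,0.98,-0.05,0,0],[1.83,1.14,-0.08,0,0],[1.83,1.14,-0.08,0,0]]' >/dev/null
python3 -c "
from look import *
state()"
python3 -m inch '[[0.17,0.1,0,0,0],[0.34,0.21,0,0,0],[0.51,0.32,-0.05,0,0],[0.64,0.4,-0.05,0,0],[0.64,0.4,-0.05,0,0]]' >/dev/null
python3 -c "
from look import *
state()"
python3 -m inch '[[0.1,0.06,0,0,0],[0.1,0.06,0,0,0]]' >/dev/null
python3 -c "
from look import *
state()"
python3 -m inch '[[0.08,0.05,0,0,0],[0.08,0.05,0,0,0]]' >/dev/null
python3 -c "
from look import *
state()"
```

```text
t 33.07 world [0.588  0.032  0.1463] cup mm [ -8.    8.6 146.3] Fcup [-4.3 -0.1  3.4] lean 42.6 az 31.3 open 0.04 grip 2.0
t 33.48 world [0.594  0.0358 0.1458] cup mm [ -0.9   8.7 145.8] Fcup [-4.3  0.1  4.7] lean 42.6 az 31.3 open 0.05 grip 3.0
t 33.65 world [0.5949 0.0363 0.1458] cup mm [1.000e-01 8.700e+00 1.458e+02] Fcup [-5.8 -0.8  3.2] lean 42.6 az 31.3 open 0.07 grip 2.9
t 33.82 world [0.5956 0.0368 0.1457] cup mm [  0.9   8.7 145.7] Fcup [-6.3 -0.7  3.7] lean 42.6 az 31.3 open 0.0 grip 3.0
```

```bash

python3 -m inch '[[0.08,0.05,0,0,0],[0.08,0.05,0,0,0]]' >/dev/null
python3 -c "
from look import *
state()"
python3 -m inch '[[0.08,0.05,0,0,0],[0.08,0.05,0,0,0]]' >/dev/null
python3 -c "
from look import *
state()"
python3 -m inch '[[0.06,0.04,0,0,0],[0.06,0.04,0,0,0]]' >/dev/null
python3 -c "
from look import *
state()"
```

```text
t 33.98 world [0.5964 0.0372 0.1457] cup mm [  1.8   8.7 145.7] Fcup [-6.1 -0.4  3.8] lean 42.6 az 31.3 open 0.05 grip 3.2
t 34.15 world [0.5971 0.0377 0.1457] cup mm [  2.7   8.7 145.7] Fcup [-7.1  0.3  3.9] lean 42.5 az 31.3 open 0.05 grip 3.4
t 34.32 world [0.5975 0.038  0.1456] cup mm [  3.2   8.7 145.6] Fcup [-8.  -0.4  4. ] lean 42.5 az 31.3 open 0.03 grip 3.9
```

```bash

python3 -m inch '[[0.05,0.03,0,0,0],[0.05,0.03,0,0,0],[0.05,0.03,0,0,0]]' >/dev/null
python3 -c "
from look import *
state()"
python3 -m inch '[[-0.13,-0.08,0,0,0],[-0.26,-0.16,0,0,0],[-0.39,-0.24,0,0,0],[-0.52,-0.32,0,0,0],[-0.65,-0.4,0,0,0],[-0.78,-0.48,0,0,0],[-0.95,-0.59,0,0,0],[-0.95,-0.59,0,0,0]]' >/dev/null
python3 -c "
from look import *
state()"
```

```text
t 34.57 world [0.5978 0.0382 0.1456] cup mm [  3.5   8.7 145.6] Fcup [-8.5  0.5  5.2] lean 42.5 az 31.3 open 0.03 grip 4.6
t 35.23 world [0.5891 0.0327 0.1457] cup mm [ -6.7   8.7 145.7] Fcup [ 0.2 -0.1 -0.1] lean 42.6 az 31.4 open 0.05 grip 0.0
```

```bash

python3 -m inch '[[-0.8,-0.5,0,0,0],[-2,-1.3,0,0,0],[-4.5,-2.8,0.5,0,0],[-7.5,-4.7,2,0,0],[-10.5,-6,5,0,0],[-12,-7,9,0,0],[-12,-7,13,0,0],[-12,-7,17,0,0],[-12,-7,21,0,0],[-12,-7,21,0,0]]' >/dev/null
python3 - <<'E'
from look import *
state()
comp("9",[("side",170,130,200,150,0,0,2.6),("side",250,190,110,160,525,0,2.5),("side",205,165,140,100,0,395,2)])
E
```

```text
t 36.07 world [ 0.4716 -0.0396  0.3636] cup mm [-144.8    9.2  363.6] Fcup [ 0.1 -1.  -0.4] lean 43.0 az 30.3 open 0.02 grip 0.0
```

View pics/c9.png

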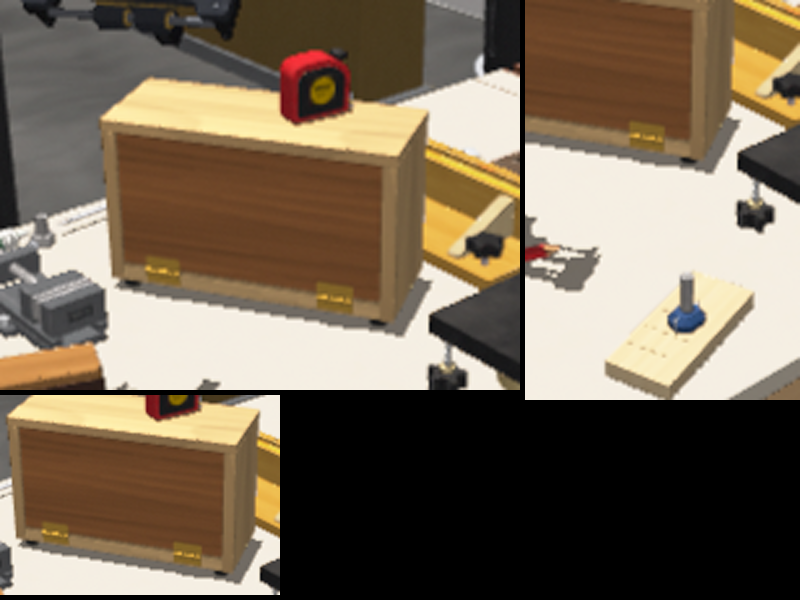

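The flap is shut flush, with its face spanning about (120,135) to (380,300) in the crop. The blue bit stands upright on the ply offcut at about (687,300), and the robot is clear of everything.

```bash
python3 -m inch '[[0,0,0,0,0],[0,0,0,0,0]]' | head -1; python3 -c "
from rig import bot;print(bot.hand_in())"
```

```text
time_s: 36.33
the job is handed in; nothing more can be done
None
```

I handed the job in at 36 s: the blue bit stands cutter down on the plywood offcut, and the flap was lowered gently, then pushed shut and latched flush, with nothing else seen to move. I saw the red bit upright while the flap was open but not after shutting it, and the system returned no verdict.

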